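# Release and turn the T-handle of a caramel chest and slide its lid open

## Robot

A 6-joint arm with a two-finger parallel gripper is mounted at the origin on the work surface. World frame = base frame: x ahead of the robot, y to its left, z up, the work surface at z = 0. Lengths are in mm, angles in rad, forces in N, time in s.
With the tool pointing down it reaches from about 300 to 775 mm from the base axis. Payload 14.6 kg.
Tool frame: the origin (TCP) lies at the very end of the fingers, on their centre line; the grasp point (between the pads) lies 19 mm behind it; z points along the fingers, y is the line along which they close (so a half turn about z gives the same grasp; the last joint's range is limited). The gripper opens to 94 mm and grips with 3 to 60 N. Pads are 16 mm wide; open, the fingers measure 119 mm over their backs; the gripper's body (75 mm by 177 mm) begins 78 mm behind the grasp point.
Start: joints at [-0.067, 0.3, 1.521, -0, 1.321, -0.067], TCP at [549.99, -0.002, 205.446] pointing down, gripper open.
Joint ranges: [-3.03, 3.03], [-0.79, 2.21], [0.23, 2.52], [-1.04, 4.18], [0, 3.07], [-2.55, 2.55]. Speed limits (rad/s): [2.22, 2.22, 2.57, 3.14, 3.14, 3.14].

## Interface

Orientations are given as [roll, pitch, yaw] about the fixed x, y, z axes, in that order (R = Rz(yaw) Ry(pitch) Rx(roll)).
In Python, from cell import manip, camera, get_calibration gives the robot as it stands. The module is installed in compiled form; this text tells all that it offers.
- The arm moves only by the tool jog_arm, never from a script. Its argument "plan" is one flat list of numbers, 6 for each row, row after row: the shift along the world's x, y, z in m, then the turn, a rotation vector about the world's x, y, z in degrees. A call has 1 to 20 rows; each row is the pose to reach, as a shift and turn from the pose commanded when the call began; what a row does not reach only later rows make up. A row lasts 1/10 s, in which the tool goes at most 50 mm and 8.59 degrees, less where a joint would pass 70% of its speed; a pose out of reach is approached as far as the arm can. A call with a gripper value outside its range is refused whole. "claw" is the finger opening in m, from 0 to 0.094, set as the call begins (left out, the last holds). The fingers move at their own pace and stop on an object; "force" is the grip in N (left out, the last holds). Time passes only in rows, so rows that repeat a pose let the fingers close. It gives the time, the measured TCP pose, the force, the opening and the grip force at its end, in the units of the state.
- manip.read_state(): the state, without advancing time (a new reading comes with each control period).
- camera(name): name is "scene" or "side" or "wrist"; returns (picture, depth): 400x640x3 uint8, red, green, blue; 400x640 float32, mm along the optical axis (not along the pixel's ray), 0 where there is no reading.
- get_calibration(name): a dict with "fx", "fy", "cx", "cy" (pixels), "origin" and "attitude" of the camera in the world. Camera axes: x right, y down, z forward; pixel columns grow to the right and rows downward; lengths in mm; the calibration is good to about 2 mm. A picture is of the moment at which its call begins: read the wrist's pose just before it. get_calibration takes no time and is no camera call; for the wrist camera it gives the pose at the moment of the call.
- manip.sign_off(): hands the job in; it is judged then, once.
The state is a dict: "clock": time; "joints": joint angles; "qd": joint speeds; "effort": joint torques, N m; "eef_pos": TCP position; "eef_rot": TCP orientation; "wrist_force": force on the tool from outside, world axes, zero at the start; "moment": the same for the moment, N m; "finger_gap": finger opening in mm; "finger_force": force on a finger pad.
Only numpy, scipy, OpenCV 4.12 (cv2) and the standard library are available. Lean on these libraries where they do the work, as an engineer would, in place of code of your own. Each camera call takes 0.05 s, during which the arm holds its last target. There are 200 camera calls.

## Task

Open the steel chest: press the round button beside the sunken T-handle until the handle pops up, turn the handle clockwise (seen from above) until the latch is clear, keep it turned and slide the lid all the way along over the fixed cover, then let go. The latch is delicate: feel for the button and press it gently, do not lean on the lid, and never pull hard on a lid that is still held; leave everything else where it stands.

Things in the scene. Friction and masses are not known exactly. Their poses are not given: they have to be found in the camera images.
- chest: Fixed low steel chest, 260 mm (its x) by 520 mm (its y, -270 to +250), top at 100 mm; origin at table level. A white lid 220 x 220 x 40 mm lies on it between two side rails of its height; closed, its centre is at x = 0, y = -90 mm, its flat top 140 mm above the table. It slides along the chest's +y over the fixed cover.
- lid (a joint): Travel of the lid along the chest's +y in m: 0 closed, 0.12 fully open at its stop. It drags with about 3 N. Until the T-handle is turned past about 1.07 rad a hidden bolt holds it (2 mm of play); the bolt is past its keeper once the lid has moved 40 mm. More than 25 N against the bolt, or on lid or button, does damage.
- button_place (a point): Point on the lid's top on the axis of the release button, 75 mm from the handle's middle towards the chest's -x. Plain steel button 24 mm across in a 3 mm high collar; its top stands 11 to 27 mm above this point, different each time and not measured: feel for it. Spring 4 N at touch, 9 N fully in; the handle is let go at 5.5 mm of travel, hard stop at 8 mm. Springs back.
- tee_grip (a point): Middle of the T-handle's bar (moves with it), z up, y along the bar. Cast metal bar 100 mm long, 16 wide, 14 high, on a round stem 13 mm across. Sunk, its top is 1 mm above the lid in a 116 x 36 mm pocket along the chest's y and cannot be gripped or turned; popped up, its underside is 17 mm above the lid and it can be pinched across its width from above, at its middle.
- pop (a joint): Height of the T-handle in m: 0 sunk and caught, 0.030 popped up. A spring of 5 to 10 N pushes it up once it is let go; it stays up.
- tee (a joint): Turn of the T-handle in rad, positive clockwise seen from above: 0 at rest, bolt clear from about 1.07, stop at 1.35. A spring (0.05 rising to 0.18 N m) and slight friction turn it back when let go. It can be turned only when up; a pinch of about 20 N on the bar holds it.
- box_a_mid (a point): Bystander: round wooden box of caramel, 60 mm across, 28 mm high, on the chest's deck at its -y end; its centre.
- box_b_mid (a point): Bystander: the same kind of box on the far end of the fixed cover (+y end), beyond the open lid's reach; its centre.
- box_c_mid (a point): Bystander: round wooden box of caramel, 96 mm across, 32 mm high, on the table; its centre.
- bowl_rim (a point): Bystander: steel bowl 140 mm across, 60 mm high; centre of its mouth.
- jar: Bystander: closed amber glass jar 70 mm across, 100 mm high; centre of its underside.
- pot_rim (a point): Bystander: aluminium pot 170 mm across, 110 mm high; centre of its mouth.

How it is judged (in metres and radians):
On the way, in this order (a step that is already met when the one before it is completed fails the run):
1. the button has been pressed and the T-handle has popped up (value of joint pop above 0.025 m and value of joint tee below 0.3 rad and value of joint lid below 0.01 m), for 0.1 s.
2. the T-handle is turned until the bolt is clear, lid still closed (value of joint tee above 1 rad and value of joint lid below 0.02 m), for 0.1 s.
At the end, for the whole second after the job is handed in: The lid has been slid at least 105 mm of its 120 mm along the chest and lies still; the T-handle stands up (over 20 mm), let go and sprung back (under 0.4 rad) (value of joint lid above 0.105 m and velocity of joint lid below 0.01 m/s and value of joint pop above 0.02 m and value of joint tee below 0.4 rad); the robot touches nothing.
It fails at once if more than 25 N on the release button (contact force between anything else and button above 25 N).
It fails at once if more than 25 N on the lid itself (contact force between anything else and lid_c0 above 25 N or contact force between anything else and lid_c1 above 25 N or contact force between anything else and lid_c2 above 25 N or contact force between anything else and lid_c3 above 25 N or contact force between anything else and lid_c4 above 25 N).
It fails at once if pulled or pushed with more than 25 N against the bolt that still holds the lid (contact force between keeper and bolt above 25 N).
It fails at once if a bystander was moved more than 20 mm (distance of any of box_a_mid, box_b_mid, box_c_mid, bowl_rim, jar, pot_rim from where it was at the start of the episode above 0.02 m).
It also fails if it takes over 58 s, if anything falls off the work surface, if the arm or the gripper's body presses on something with over 40 N, if the wrist force passes 120 N, or if a joint passes its speed limit or range.

## Working session

There is one attempt and no reset: what is moved stays moved. The work goes in short steps, Python scripts to look and compute and a tool call to move; the robot and the scene stay as the last step left them, time stands still between calls to the robot, and variables do not carry over. Pictures are saved under pics/ and viewed, at most 10 in all, crops included, and the job is handed in when it is done.

Besides the shell and the picture viewer there is one more tool, called after ">>>" as name(argument=value, ...) on one line, values as JSON. jog_arm: Moves the arm, as the interface text tells. Its arguments: {"type":"object","properties":{"plan":{"type":"array"},"claw":{"type":"number"},"force":{"type":"number"}},"required":["plan"]}

```bash
mkdir -p pics; cat > h.py <<'E'
import numpy as np, cv2
from cell import manip, camera, get_calibration
def grab(n,fn=None):
    c=get_calibration(n); im,d=camera(n)
    if fn: cv2.imwrite('pics/'+fn,im[:,:,::-1])
    return im,d,c
def R(c):
    a=np.array(c['attitude'],float)
    if a.shape==(3,3): return a
    from scipy.spatial.transform import Rotation as Ro
    return Ro.from_euler('xyz',a).as_matrix()
def pts(d,c):
    v,u=np.mgrid[:d.shape[0],:d.shape[1]]
    p=np.stack([(u-c['cx'])/c['fx']*d,(v-c['cy'])/c['fy']*d,d],-1)
    return p@R(c).T+np.array(c['origin'])
def ray(u,v,c,z):
    r=R(c)@np.array([(u-c['cx'])/c['fx'],(v-c['cy'])/c['fy'],1]); o=np.array(c['origin'])
    return o+r*(z-o[2])/r[2]
E
python3 - <<'E'
from h import *
for n in ['scene','side']:
    im,d,c=grab(n,n+'0.png'); print(n,c); np.savez(n+'0.npz',im=im,d=d)
im,d,c=grab('wrist','wrist0.png'); print(c)
print(manip.read_state())
E
```

```text
scene {'fx': 370.60703720467484, 'fy': 370.60703720467484, 'cx': 323.39177738258434, 'cy': 203.00186980524808, 'origin': array([1282.29543654,   98.16380129,  903.07616044]), 'attitude': array([-2.31678106,  0.00924297,  1.76405585])}
side {'fx': 446.610486507418, 'fy': 446.610486507418, 'cx': 322.20502858356747, 'cy': 201.202761002468, 'origin': array([ 165.79190164,  906.76485244, 1238.33698383]), 'attitude': array([-2.4326612 , -0.00802853, -2.86057757])}
{'fx': 277.55993384311097, 'fy': 277.55993384311097, 'cx': 318.0164423284059, 'cy': 197.72359440430355, 'origin': array([549.6926923 ,  68.85222688, 383.86697962]), 'attitude': array([2.89940143e+00, 1.61876800e-03, 7.04795364e-04])}
{'clock': 0.15, 'joints': array([-6.65817706e-02,  3.00353925e-01,  1.52141382e+00,  3.69514708e-06,
        1.32070045e+00, -6.66130061e-02]), 'qd': array([ 6.71294778e-04, -1.48462536e-03, -2.95229507e-03,  8.64721449e-04,
       -3.31092557e-04,  3.34503494e-05]), 'effort': array([-2.50185103e-04, -5.31960297e+01, -3.52822959e+01,  7.07691838e-02,
        2.35654798e-02, -3.66386917e-05]), 'eef_pos': array([5.49809004e+02, 2.07995269e-02, 2.05021365e+02]), 'eef_rot': array([-3.14071929e+00, -6.18510497e-05,  1.57082662e+00]), 'wrist_force': array([ 0.61374979,  0.00307257, -0.18052099]), 'moment': array([-0.01270305,  0.01648056, -0.03571232]), 'finger_force': 0.0, 'finger_gap': 94.165178284095}
```

View pics/scene0.png

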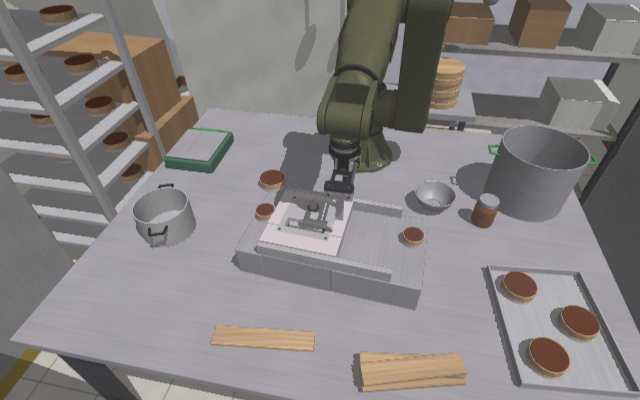

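View pics/wrist0.png

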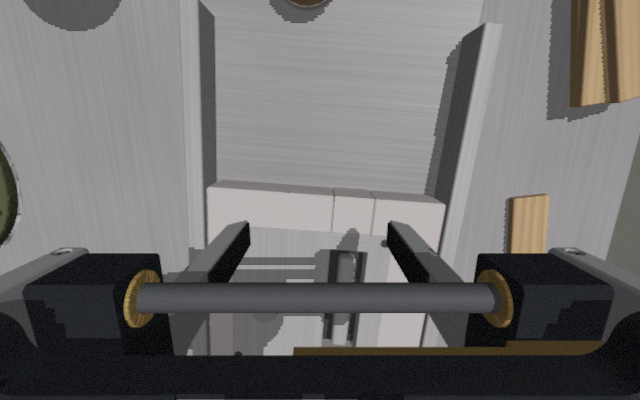

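View pics/side0.png

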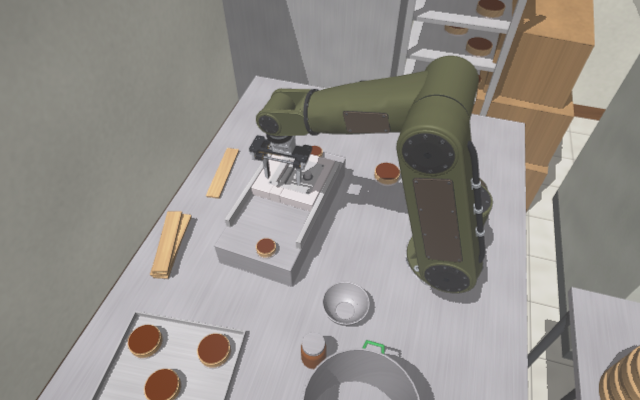

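Scene: the lid sits under the gripper and the chest's +y runs close to world +y. The fingers hide the handle in the wrist view (handle about (345,290), dark button patch about (265,315)). I'll move back and up for a clear view.

>>> jog_arm(plan=[0, -0.03, 0.02, 0, 0, 0, 0, -0.07, 0.04, 0, 0, 0, 0, -0.11, 0.06, 0, 0, 0, 0, -0.15, 0.08, 0, 0, 0, 0, -0.15, 0.08, 0, 0, 0, 0, -0.15, 0.08, 0, 0, 0])

```text
clock: 0.75
eef_pos: [549.8, -150.4, 285.0]
eef_rot: [-3.141, -0.0, 1.569]
wrist_force: [1.3, 0.4, -0.1]
finger_gap: 93.6
finger_force: 0.0
```

```bash
python3 - <<'E'
from h import *
im,d,c=grab('wrist','w1.png'); print(c); np.savez('w1.npz',im=im,d=d)
P=pts(d,c)
z=P[...,2]
for v in range(20,260,20): print(v,[int(z[v,u]) for u in range(120,560,40)])
E
```

```text
{'fx': 277.55993384311097, 'fy': 277.55993384311097, 'cx': 318.0164423284059, 'cy': 197.72359440430355, 'origin': array([549.73889231, -81.59556991, 463.9863545 ]), 'attitude': array([ 2.89963688e+00,  9.50557678e-04, -7.51726944e-04])}
20 [0, 1, -1, 97, 100, 98, 100, 100, 137, 0, 0]
40 [1, 0, 1, 139, 139, 139, 99, 99, 137, -1, 0]
60 [0, 0, 0, 140, 140, 138, 139, 140, 138, 1, -2]
80 [0, 0, 0, 139, 140, 140, 139, 139, 136, 0, -1]
100 [-1, 0, 0, 140, 141, 139, 135, 139, 0, 0, 10]
120 [0, 0, 0, 138, 140, 141, 139, 138, 0, 0, 11]
140 [0, 0, 0, 139, 161, 140, 140, 139, 0, 0, 12]
160 [-1, 1, -1, 139, 139, 141, 140, 139, 0, 0, 11]
180 [0, 1, 0, 138, 139, 140, 141, 139, -1, 0, 11]
200 [0, -1, 0, 140, 139, 140, 140, 139, 0, 0, 11]
220 [1, 1, 0, 140, 140, 140, 140, 139, -1, -2, 0]
240 [0, 13, 0, 308, 126, 99, 100, 313, 0, 0, -1]
```

View pics/w1.png

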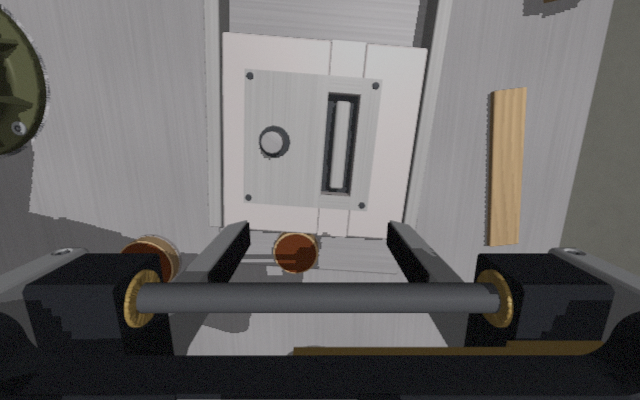

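Clear view: button at about (273,142), T-handle bar in its pocket at about (341,144), box a at (296,253). The lid top reads about 140 mm.

```bash
python3 - <<'E'
from h import *
f=np.load('w1.npz'); im,d=f['im'],f['d']; c=get_calibration('wrist'); P=pts(d,c); z=P[...,2]
b=(z>148)&(z<180); b[:110]=0;b[175:]=0;b[:,:240]=0;b[:,310:]=0
Q=P[b]; print('button',b.sum(),np.median(Q[:,2]),(Q[:,:2].min(0)+Q[:,:2].max(0))/2,Q[:,:2].mean(0),np.ptp(Q[:,:2],axis=0))
# pocket: depth below lid in window, bar
w=np.zeros(z.shape,bool); w[85:200,318:366]=1
g=cv2.cvtColor(im,cv2.COLOR_RGB2GRAY)
dark=((g<110)&w).astype(np.uint8)
cn,_=cv2.findContours(dark,cv2.RETR_EXTERNAL,cv2.CHAIN_APPROX_NONE); k=cv2.convexHull(np.vstack([q for q in cn if len(q)>15]))
hp=np.array([ray(u,v,c,140)[:2] for u,v in k[:,0]],np.float32); print('pocket',cv2.minAreaRect(hp))
# lid white
hsv=cv2.cvtColor(im,cv2.COLOR_RGB2HSV)
lm=(abs(z-140)<5).astype(np.uint8); lm=cv2.morphologyEx(lm,cv2.MORPH_OPEN,np.ones((5,5)))
# inner bar: bright in pocket
m=np.zeros_like(dark); cv2.fillConvexPoly(m,k,1)
bar=((g>120)&(cv2.erode(m,np.ones((3,3)))>0)).astype(np.uint8)
n,l,s,ce=cv2.connectedComponentsWithStats(bar); i=1+s[1:,4].argmax(); v,u=np.nonzero(l==i)
hp=np.array([ray(a,e,c,141)[:2] for a,e in zip(u,v)],np.float32); print('bar',s[i],hp.mean(0),cv2.minAreaRect(hp))
# four screws
for u,v in [(249,76),(376,86),(362,206),(248,198),(223,33),(428,49),(406,238),(222,228)]: print(u,v,ray(u,v,c,140).round(1))
# cross-check from scene: box & button via depth in scene
s=np.load('scene0.npz');cs=get_calibration('scene');Ps=pts(s['d'],cs)
m=(abs(Ps[...,0]-525)<20)&(abs(Ps[...,1]+50)<40)&(Ps[...,2]>150)&(Ps[...,2]<172); print('scene',m.sum(),Ps[m].mean(0) if m.any() else '')
E
```

```text
button 397 160.1560540969263 [499.6777972  -93.67252252] [500.32368677 -93.55854625] [23.38981805 22.25346867]
pocket ((573.7525634765625, -98.94963073730469), (114.26315307617188, 35.0280647277832), 85.8622817993164)
bar [ 331  101   19   87 1092] [574.1146  -97.14955] ((574.0203857421875, -98.90069580078125), (97.48926544189453, 14.42292594909668), 85.86571502685547)
249 76 [474.3 -24.7 140. ]
376 86 [612.5 -34.8 140. ]
362 206 [ 602.4 -170.8  140. ]
248 198 [ 465.1 -161.   140. ]
223 33 [449.6  17.2 140. ]
428 49 [665.7   1.9 140. ]
406 238 [ 658.8 -212.1  140. ]
222 228 [ 430.7 -199.2  140. ]
scene 7 [508.05163179 -86.82233807 157.46656098]
```

>>> jog_arm(plan=[-0.01, 0.012, -0.02, 0, 0, 0, -0.025, 0.03, -0.04, 0, 0, -2, -0.04, 0.048, -0.065, 0, 0, -4.1, -0.05, 0.057, -0.09, 0, 0, -4.1, -0.05, 0.057, -0.105, 0, 0, -4.1, -0.05, 0.057, -0.11, 0, 0, -4.1, -0.05, 0.057, -0.11, 0, 0, -4.1, -0.05, 0.057, -0.11, 0, 0, -4.1], claw=0, force=20)

```text
clock: 1.6
eef_pos: [500.3, -92.8, 176.0]
eef_rot: [3.141, 0.0, 1.5]
wrist_force: [-0.3, -0.2, -0.4]
finger_gap: 33.3
finger_force: 0.0
```

```bash
python3 - <<'E'
from h import *
s=manip.read_state(); print(s['eef_pos'],s['eef_rot'],s['wrist_force'],s['finger_gap'])
im,d,c=grab('wrist','w2.png'); np.savez('w2.npz',im=im,d=d)
g=cv2.cvtColor(im,cv2.COLOR_RGB2GRAY);print(c['origin'],c['attitude'])
E
```

```text
[500.33618941 -92.77446954 175.99790533] [3.14102764e+00 9.04200030e-05 1.49969776e+00] [-0.29979394 -0.24754198 -0.40420772] 33.25292331586094
[504.91900943 -24.06831904 354.91017277] [ 2.89920717e+00 -1.67412174e-06 -7.04051463e-02]
```

View pics/w2.png

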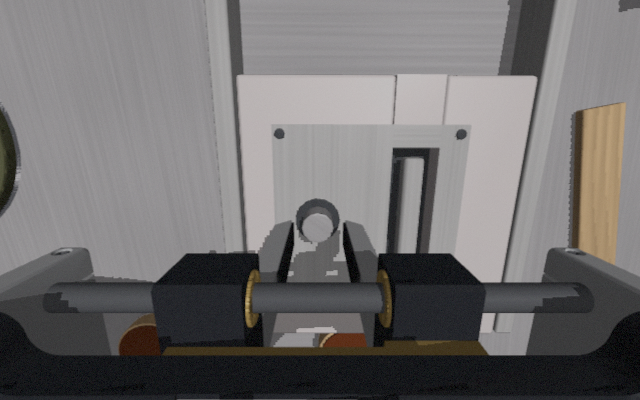

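Button is centred between the closing fingers at (318,222). I'll let them close, then feel downward.

>>> jog_arm(plan=[0, 0, 0, 0, 0, 0, 0, 0, 0, 0, 0, 0, 0, 0, 0, 0, 0, 0, 0, 0, 0, 0, 0, 0, 0, 0, 0, 0, 0, 0, 0, 0, -0.002, 0, 0, 0, 0, 0, -0.004, 0, 0, 0, 0, 0, -0.006, 0, 0, 0, 0, 0, -0.008, 0, 0, 0, 0, 0, -0.01, 0, 0, 0, 0, 0, -0.011, 0, 0, 0, 0, 0, -0.011, 0, 0, 0, 0, 0, -0.011, 0, 0, 0])

```text
clock: 2.95
eef_pos: [500.0, -93.0, 164.5]
eef_rot: [3.142, -0.0, 1.499]
wrist_force: [0.4, -0.3, 0.1]
finger_gap: 0.6
finger_force: 0.0
```

>>> jog_arm(plan=[0, 0, -0.001, 0, 0, 0, 0, 0, -0.002, 0, 0, 0, 0, 0, -0.003, 0, 0, 0, 0, 0, -0.004, 0, 0, 0, 0, 0, -0.005, 0, 0, 0, 0, 0, -0.005, 0, 0, 0, 0, 0, -0.005, 0, 0, 0])

```text
clock: 3.65
eef_pos: [500.1, -93.0, 159.9]
eef_rot: [3.141, 0.0, 1.499]
wrist_force: [-2.5, 0.4, 5.6]
finger_gap: 0.4
finger_force: 2.9
```

>>> jog_arm(plan=[0, 0, -0.001, 0, 0, 0, 0, 0, -0.002, 0, 0, 0, 0, 0, -0.003, 0, 0, 0, 0, 0, -0.003, 0, 0, 0])

```text
clock: 4.05
eef_pos: [500.1, -93.0, 157.1]
eef_rot: [3.141, 0.0, 1.499]
wrist_force: [-3.1, 0.1, 7.7]
finger_gap: 0.4
finger_force: 3.9
```

>>> jog_arm(plan=[0, 0, -0.001, 0, 0, 0, 0, 0, -0.0015, 0, 0, 0, 0, 0, -0.0015, 0, 0, 0])

```text
clock: 4.35
eef_pos: [500.1, -93.0, 155.4]
eef_rot: [3.141, 0.0, 1.499]
wrist_force: [-2.8, 0.7, 6.6]
finger_gap: 0.1
finger_force: 3.1
```

```bash
python3 - <<'E'
from h import *
im,d,c=grab('wrist'); P=pts(d,c); z=P[...,2]
m=(abs(P[...,0]-576)<20)&(abs(P[...,1]+75)<25)
print(np.histogram(z[m],bins=[90,110,130,136,139,142,145,150,160,166,170,175,190]), manip.read_state()['wrist_force'])
E
```

```text
(array([   0, 1654,   15,   41,  234,   19,   30,   36,  295,  806, 1304,
          0]), array([ 90, 110, 130, 136, 139, 142, 145, 150, 160, 166, 170, 175, 190])) [-1.94099404  0.3057303   6.10331317]
```

Popped up (bar top about 171 mm). Rise, move over the handle, and check.

>>> jog_arm(plan=[0, 0, 0.01, 0, 0, 0, 0, 0, 0.03, 0, 0, 0, 0, 0, 0.05, 0, 0, 0, 0.035, -0.003, 0.06, 0, 0, 0, 0.074, -0.006, 0.06, 0, 0, 0, 0.074, -0.006, 0.06, 0, 0, 0, 0.074, -0.006, 0.06, 0, 0, 0, 0.074, -0.006, 0.06, 0, 0, 0, 0.074, -0.006, 0.06, 0, 0, 0], claw=0.056)

```text
clock: 5.3
eef_pos: [573.4, -99.0, 215.5]
eef_rot: [3.141, 0.0, 1.499]
wrist_force: [-0.6, -0.0, -0.6]
finger_gap: 56.0
finger_force: 0.0
```

```bash
python3 - <<'E'
from h import *
s=manip.read_state(); print(s['eef_pos'],s['eef_rot'],s['wrist_force'],s['finger_gap'])
im,d,c=grab('wrist','w3.png'); P=pts(d,c); z=P[...,2]
b=((z>160)&(z<178)&(abs(P[...,0]-574)<28)&(abs(P[...,1]+99)<65)).astype(np.uint8)
n,l,st,ce=cv2.connectedComponentsWithStats(b); i=1+st[1:,4].argmax(); Q=P[l==i]; print(st[i],np.median(Q[:,2]))
v,u=np.nonzero(l==i)
h=np.array([ray(a,e,c,171)[:2] for a,e in zip(u,v)],np.float32); print(cv2.minAreaRect(h),h.mean(0))
E
```

```text
[573.40974474 -98.97698652 215.51150178] [3.14107417e+00 9.41056130e-05 1.49911769e+00] [-0.61585926 -0.00385759 -0.6386168 ] 55.999535054773766
[ 311  154   19  114 2083] 170.37256959298108
((574.8499145507812, -99.0365219116211), (99.06669616699219, 15.255191802978516), 85.58600616455078) [574.7796  -96.86168]
```

View pics/w3.png

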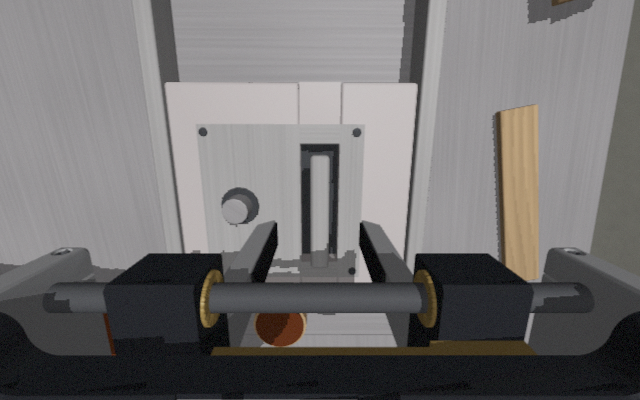

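Bar at (320,210), centred between the fingers within about 1 mm. Descend and pinch.

>>> jog_arm(plan=[0.001, 0, -0.015, 0, 0, 0, 0.001, 0, -0.03, 0, 0, 0, 0.001, 0, -0.045, 0, 0, 0, 0.001, 0, -0.057, 0, 0, 0, 0.001, 0, -0.063, 0, 0, 0, 0.001, 0, -0.065, 0, 0, 0, 0.001, 0, -0.065, 0, 0, 0])

```text
clock: 6.05
eef_pos: [575.1, -99.0, 150.3]
eef_rot: [3.141, 0.0, 1.499]
wrist_force: [0.3, -0.1, -0.6]
finger_gap: 55.8
finger_force: 0.0
```

>>> jog_arm(plan=[0, 0, 0, 0, 0, 0, 0, 0, 0, 0, 0, 0, 0, 0, 0, 0, 0, 0, 0, 0, 0, 0, 0, 0, 0, 0, 0, 0, 0, 0, 0, 0, 0, 0, 0, 0, 0, 0, 0, 0, 0, 0, 0, 0, 0, 0, 0, 0], claw=0.0, force=22)

```text
clock: 6.85
eef_pos: [574.6, -99.0, 149.8]
eef_rot: [-3.14, -0.0, 1.499]
wrist_force: [-5.5, -0.9, 1.0]
finger_gap: 15.7
finger_force: 22.0
```

>>> jog_arm(plan=[-0.0005, 0, 0, 0, 0, 0, -0.0005, 0, 0, 0, 0, -4, -0.0005, 0, 0, 0, 0, -9, -0.0005, 0, 0, 0, 0, -14, -0.0005, 0, 0, 0, 0, -19, -0.0005, 0, 0, 0, 0, -24, -0.0005, 0, 0, 0, 0, -28, -0.0005, 0, 0, 0, 0, -30, -0.0005, 0, 0, 0, 0, -30, -0.0005, 0, 0, 0, 0, -30])

```text
clock: 7.85
eef_pos: [575.0, -99.2, 150.0]
eef_rot: [3.14, -0.0, 0.977]
wrist_force: [5.7, -1.8, -2.7]
finger_gap: 15.6
finger_force: 22.0
```

>>> jog_arm(plan=[0.0004, 0, 0, 0, 0, 0, 0.0004, 0, 0, 0, 0, -4, 0.0004, 0, 0, 0, 0, -9, 0.0004, 0, 0, 0, 0, -14, 0.0004, 0, 0, 0, 0, -19, 0.0004, 0, 0, 0, 0, -24, 0.0004, 0, 0, 0, 0, -29, 0.0004, 0, 0, 0, 0, -34, 0.0004, 0, 0, 0, 0, -38, 0.0004, 0, 0, 0, 0, -41, 0.0004, 0, 0, 0, 0, -42, 0.0004, 0, 0, 0, 0, -42, 0.0004, 0, 0, 0, 0, -42])

```text
clock: 9.15
eef_pos: [575.5, -99.4, 150.0]
eef_rot: [3.141, -0.001, 0.243]
wrist_force: [6.3, -4.0, -3.5]
finger_gap: 15.8
finger_force: 22.0
```

```bash
python3 - <<'E'
from h import *
s=manip.read_state(); print(s['moment'],s['wrist_force'])
im,d,c=grab('scene','s4.png'); cv2.imwrite('pics/s4c.png',cv2.resize(im[150:310,200:460,::-1],None,fx=3,fy=3))
E
```

```text
[-0.56312919 -1.14981479  0.15104333] [ 6.31722847 -3.98516633 -3.53865334]
```

View pics/s4c.png

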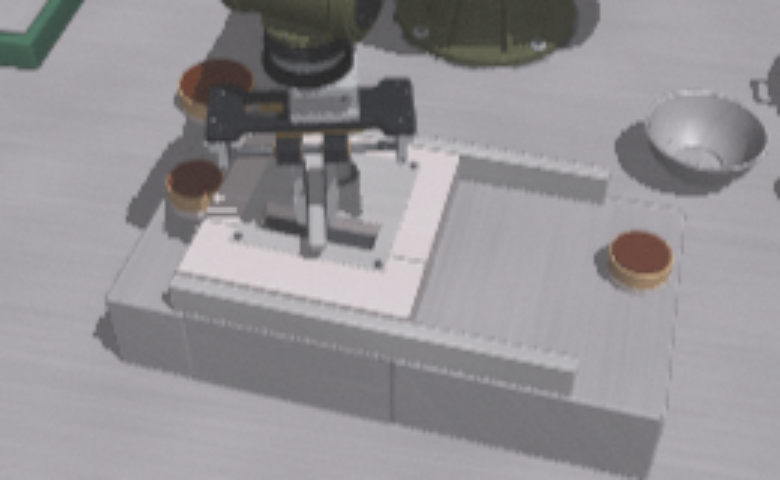

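Handle is turned across the pocket (bar end at about (315,235)) and the return moment is 0.15 N m. Cautious test slide first.

>>> jog_arm(plan=[0, 0, 0, 0, 0, -2, 0.0, 0.001, 0, 0, 0, -2, 0, 0.002, 0, 0, 0, -2, 0, 0.003, 0, 0, 0, -2, 0, 0.0035, 0, 0, 0, -2, 0, 0.0035, 0, 0, 0, -2])

```text
clock: 9.8
eef_pos: [575.7, -95.7, 150.1]
eef_rot: [3.14, -0.002, 0.209]
wrist_force: [8.9, -2.5, -4.7]
finger_gap: 16.0
finger_force: 22.0
```

Lid is free (3.7 mm moved, drag about 3 N). Slide along (0.072, 0.997), easing x.

>>> jog_arm(plan=[0.0008, 0.001, 0, 0, 0, 0, 0.001, 0.003, 0, 0, 0, 0, 0.0012, 0.006, 0, 0, 0, 0, 0.0015, 0.01, 0, 0, 0, 0, 0.0018, 0.014, 0, 0, 0, 0, 0.0021, 0.018, 0, 0, 0, 0, 0.0024, 0.022, 0, 0, 0, 0, 0.0027, 0.026, 0, 0, 0, 0, 0.0029, 0.029, 0, 0, 0, 0, 0.003, 0.03, 0, 0, 0, 0, 0.003, 0.03, 0, 0, 0, 0])

```text
clock: 10.9
eef_pos: [578.1, -65.2, 150.0]
eef_rot: [-3.141, -0.001, 0.208]
wrist_force: [4.8, -0.5, -2.3]
finger_gap: 15.7
finger_force: 22.0
```

>>> jog_arm(plan=[0.0005, 0.002, 0, 0, 0, 0, 0.0008, 0.006, 0, 0, 0, 0, 0.0011, 0.01, 0, 0, 0, 0, 0.0015, 0.015, 0, 0, 0, 0, 0.0018, 0.02, 0, 0, 0, 0, 0.0022, 0.025, 0, 0, 0, 0, 0.0026, 0.03, 0, 0, 0, 0, 0.0029, 0.035, 0, 0, 0, 0, 0.0033, 0.04, 0, 0, 0, 0, 0.0036, 0.045, 0, 0, 0, 0, 0.004, 0.05, 0, 0, 0, 0, 0.0044, 0.055, 0, 0, 0, 0, 0.0047, 0.06, 0, 0, 0, 0, 0.0051, 0.065, 0, 0, 0, 0, 0.0054, 0.07, 0, 0, 0, 0, 0.0058, 0.075, 0, 0, 0, 0, 0.006, 0.078, 0, 0, 0, 0, 0.0061, 0.08, 0, 0, 0, 0, 0.0061, 0.08, 0, 0, 0, 0, 0.0061, 0.08, 0, 0, 0, 0])

```text
clock: 12.9
eef_pos: [584.1, 15.0, 150.0]
eef_rot: [-3.141, -0.001, 0.208]
wrist_force: [1.3, 4.0, 1.4]
finger_gap: 15.7
finger_force: 22.0
```

Nearly at the stop. Final 3 mm, then turn the handle back in the grip so the bar won't strike the fingers.

>>> jog_arm(plan=[0, 0.001, 0, 0, 0, 0, 0, 0.002, 0, 0, 0, 0, 0.0002, 0.003, 0, 0, 0, 0, 0.0002, 0.003, 0, 0, 0, 4, 0.0002, 0.003, 0, 0, 0, 9, 0.0002, 0.003, 0, 0, 0, 15, 0.0002, 0.003, 0, 0, 0, 21, 0.0002, 0.003, 0, 0, 0, 27, 0.0002, 0.003, 0, 0, 0, 33, 0.0002, 0.003, 0, 0, 0, 39, 0.0002, 0.003, 0, 0, 0, 45, 0.0002, 0.003, 0, 0, 0, 51, 0.0002, 0.003, 0, 0, 0, 57, 0.0002, 0.003, 0, 0, 0, 63, 0.0002, 0.003, 0, 0, 0, 68, 0.0002, 0.003, 0, 0, 0, 71, 0.0002, 0.003, 0, 0, 0, 72, 0.0002, 0.003, 0, 0, 0, 72, 0.0002, 0.003, 0, 0, 0, 72])

```text
clock: 14.8
eef_pos: [583.3, 18.3, 149.6]
eef_rot: [-3.139, -0.001, 1.465]
wrist_force: [-4.7, 2.5, 2.0]
finger_gap: 15.9
finger_force: 22.0
```

>>> jog_arm(plan=[0, 0, 0, 0, 0, 0, 0, 0, 0, 0, 0, 0, 0, 0, 0, 0, 0, 0, 0, 0, 0, 0, 0, 0, 0, 0, 0, 0, 0, 0, 0, 0, 0, 0, 0, 0], claw=0.05)

```text
clock: 15.4
eef_pos: [584.2, 17.5, 150.0]
eef_rot: [3.142, 0.0, 1.464]
wrist_force: [-0.7, -0.0, 0.0]
finger_gap: 50.2
finger_force: 0.0
```

>>> jog_arm(plan=[0, 0, 0.01, 0, 0, 0, 0, 0, 0.03, 0, 0, 0, 0, 0, 0.05, 0, 0, 0, 0, -0.03, 0.08, 0, 0, 0, 0, -0.06, 0.11, 0, 0, 0, 0, -0.09, 0.13, 0, 0, 0, 0, -0.09, 0.13, 0, 0, 0, 0, -0.09, 0.13, 0, 0, 0])

```text
clock: 16.2
eef_pos: [584.1, -72.6, 280.3]
eef_rot: [3.141, -0.0, 1.463]
wrist_force: [0.7, -0.7, -0.1]
finger_gap: 50.0
finger_force: 0.0
```

```bash
python3 - <<'E'
from h import *
im,d,c=grab('wrist','w5.png'); P=pts(d,c); z=P[...,2]
b=((z>160)&(z<178)&(abs(P[...,0]-583)<40)&(abs(P[...,1]-20)<75)).astype(np.uint8)
n,l,st,ce=cv2.connectedComponentsWithStats(b); i=1+st[1:,4].argmax(); Q=P[l==i]; v,u=np.nonzero(l==i)
h=np.array([ray(a,e,c,171)[:2] for a,e in zip(u,v)],np.float32); print(np.median(Q[:,2]),cv2.minAreaRect(h))
E
```

```text
170.37854218753066 ((583.3560791015625, 16.841487884521484), (98.35847473144531, 15.829097747802734), 85.84539031982422)
```

View pics/w5.png

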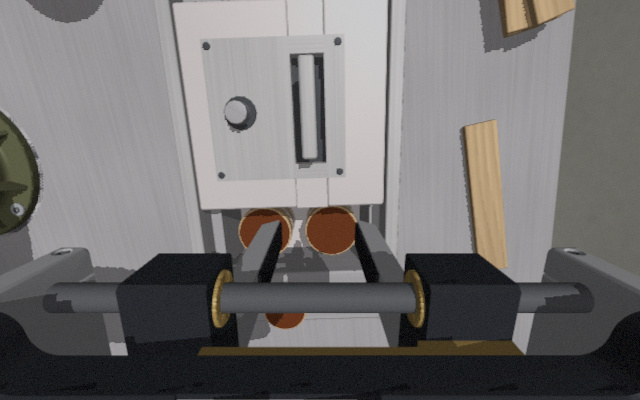

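The lid has moved about 116 mm. The handle, at (307,108), stands up and has sprung back to 0 rad, and the arm touches nothing. Handing in.

```bash
python3 -c "
from cell import manip; print(manip.sign_off())"
```

```text
the job is handed in; nothing more can be done
None
```

The chest is open and the job is handed in at about 16 s: the lid is slid about 116 of its 120 mm, the T-handle is up and sprung back, and the arm is clear; sign-off gave no verdict.

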